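# Tip two panel meters right way up and push them into line

## Robot

A 6-joint arm with a two-finger parallel gripper is mounted at the origin on the work surface. World frame = base frame: x ahead of the robot, y to its left, z up, the work surface at z = 0. Lengths are in mm, angles in rad, forces in N, time in s.
With the tool pointing down it reaches from about 350 to 875 mm from the base axis. Payload 4.2 kg.
Tool frame: the origin (TCP) lies at the very end of the fingers, on their centre line; the grasp point (between the pads) lies 19 mm behind it; z points along the fingers, y is the line along which they close (so a half turn about z gives the same grasp; the last joint's range is limited). The gripper opens to 85 mm and grips with 20 to 120 N. Pads are 22 mm wide; open, the fingers measure 114 mm over their backs; the gripper's body (76 mm by 85 mm) begins 54 mm behind the grasp point. The pads swing forward as they close: fully open they stand 13 mm farther back than shut.
Start: joints at [1.392, 0.385, 0.008, 0, -1.194, -0.259], TCP at [264.934, 566.047, 204.612] pointing down, gripper open.
Joint ranges: [-3.14, 3.14], [-1.21, 2.06], [-1.07, 1.41], [-3.16, 2.05], [-2.99, -0.16], [-3.1, 3.1]. Speed limits (rad/s): [2.79, 2.79, 3.14, 3.14, 3.14, 3.14].

## Interface

Orientations are given as a unit quaternion [x, y, z, w].
In Python, from bench import monitor, get_image, camera_info, job_done gives the robot as it stands.
- The arm moves only by the tool send_rows, never from a script. Its argument "series" is a list of rows, each a list of 3 entries, a list of its own where there are three numbers: the shift along the tool's x, y, z in mm, then the turn, a rotation vector about the tool's x, y, z in rad, then the finger opening in mm, from 0 to 85.4. A call has 1 to 8 rows; each row shifts and turns the commanded pose from where the row before left it, along the tool's axes as they then stand; what a row does not reach is not made up. A row lasts 1/10 s, in which the tool goes at most 50 mm and 8.59 degrees, less where a joint would pass 70% of its speed; a pose out of reach is approached as far as the arm can. A call with a gripper value outside its range is refused whole. The fingers move at their own pace and stop on an object; the grip force is fixed at half the most. Time passes only in rows, so rows that do not move let the fingers close. It gives the time, the measured TCP pose, the force, the opening and the grip force at its end, in the units of the state.
- monitor.read_state(): the state, without advancing time (a new reading comes with each control period).
- get_image(name): name is "scene" or "side" or "wrist"; returns the picture (420x560x3 uint8, red, green, blue); there is no depth.
- camera_info(name): a dict with "intrinsics" (3x3 intrinsics, pixels), "R" (3x3) and "t" (3): a world point X has camera coordinates R X + t. Camera axes: x right, y down, z forward; pixel columns grow to the right and rows downward; lengths in mm; the calibration is good to about 2 mm. The wrist camera is an equidistant fisheye: a pixel r from the principal point sees the ray r / f radians off the axis. A picture is of the moment at which its call begins: read the wrist's pose just before it. camera_info takes no time and is no camera call; for the wrist camera it gives the pose at the moment of the call.
- job_done(): hands the job in; it is judged then, once.
The state is a dict: "clock": time; "joints": joint angles; "joint_vel": joint speeds; "joint_efforts": joint torques, N m; "position": TCP position; "ee_rot": TCP orientation; "contact_force": force on the tool from outside, world axes, zero at the start; "wrist_torque": the same for the moment, N m; "gripper_width": finger opening in mm; "grasp_force": force on a finger pad.
Only numpy, scipy, OpenCV 4.12 (cv2) and the standard library are available. Lean on these libraries where they do the work, as an engineer would, in place of code of your own. Each camera call takes 0.05 s, during which the arm holds its last target. There are 200 camera calls.

## Task

Three panel meters share the bench mat: one already stands right way up with its display facing the robot, the other two still stand on their faces with their terminals up. Push each of these two near its top, away from the robot, so that it tips over onto its underside with its display facing the robot, then push it along the mat until its display is level with, and square to, that of the meter already standing, so that all three can be read in one row. Use only light pushes, lift nothing, and leave the third meter and the other things on the mat where they are.

Things in the scene. Friction and masses are not known exactly. Their poses are not given: they have to be found in the camera images.
- meter_a: First meter to tip: black panel meter 96 x 48 mm, 82 mm deep, about 0.26 kg; starts standing on its display face, terminals up (96 mm along y, 48 along x, 82 tall). Origin: centre of the display face. z: from display to terminals; +x: towards its underside (away from the robot at the start); -x: its top side, with vent slots and a paper plate.
- meter_b: Second meter to tip: the same build, axes and start as meter_a; which of the three places in the row each meter has varies. Display end: bezel 96 x 48 x 9 mm; then case 90 x 43 x 65 mm; then terminal block 84 x 36 x 8 mm. Centre of mass in the middle, about 40 mm from the display.
- meter_a_back (a point): Centre of the outer face of meter_a's terminal block, 82 mm from the display along z (axes of the body). Tipped right, the meter turns 90 degrees about the far lower edge of its bezel, which stays about where it is (24 mm beyond the start origin), and lies level, 48 mm high, its origin 24 mm above the mat. Past about 30 degrees it falls over by itself.
- meter_b_back (a point): The same point of meter_b.
- meter_c_front (a point): Centre of the display face of the third, identical meter, already right way up on its underside; 24 mm above the mat. x: from its display towards its terminals (away from the robot), y: along its width, to the left, z: up. The row's line is the vertical plane of this face, 1 to 9 cm farther from the robot than where the tipped displays land.
- mat: Fixed rubber bench mat, 520 x 860 x 3 mm, under the meters and loose things; its top is 3 mm above the bench. It grips the meters (friction about 0.9): pushed within 20 mm of the top they tip, not slide, best if the finger rises a little with the case; pushed low, they slide. Origin: centre of its underside; x away from the robot.
- tachometer: Bystander: yellow and black handheld tachometer lying flat, about 150 x 56 x 32 mm, behind the row. Origin: under its middle.
- thermometer: Bystander: grey handheld thermometer lying flat, 130 x 54 x 26 mm, between the robot and the row. Origin: under its centre.
- screwdriver: Bystander: terminal screwdriver with red handle, 160 mm long, 16 mm thick, lying in a gap between two meters, roughly along the mat's x. Origin: under its middle.
- marker: Bystander: white marker pen, 120 mm long, 10 mm thick, lying in the other gap between two meters, roughly along the mat's x. Origin: under its middle.
- insert: Bystander: upright aluminium dry-block insert, 34 mm diameter, 62 mm tall, behind the row. Origin: centre of its foot.
- ferrule_jar: Bystander: small clear jar with white lid, 44 mm diameter, 50 mm tall, behind the row. Origin: centre of its foot.
- label_roll: Bystander: roll of blank labels lying flat, 60 mm diameter, 25 mm high, between the robot and the row. Origin: centre of its underside.
There are look-alikes about, which are no part of the job. Leave any blue or purple look-alike of the meter_a alone. Leave any purple look-alike of the meter_b alone.

How it is judged:
By the outcome, as a careful person would: the job done as asked, in the order asked, and still so for the second after the job is handed in, with the robot touching nothing.
It also fails if it takes over 72 s, if anything falls off the work surface, if the arm or the gripper's body presses on something with over 40 N, if the wrist force passes 120 N, or if a joint passes its speed limit or range.

## Working session

There is one attempt and no reset: what is moved stays moved. The work goes in short steps, Python scripts to look and compute and a tool call to move; the robot and the scene stay as the last step left them, time stands still between calls to the robot, and variables do not carry over. Pictures are saved under pics/ and viewed, at most 10 in all, crops included, and the job is handed in when it is done.

Besides the shell and the picture viewer there is one more tool, called after ">>>" by a JSON object that holds its "fn" and its "kwargs". send_rows: Moves the arm, as the interface text tells. Its arguments: {"type":"object","properties":{"series":{"type":"array"}},"required":["series"]}

```bash
mkdir -p pics; ls; python3 - <<'E'
from bench import monitor,get_image,camera_info
import cv2,numpy as np
print(monitor.read_state())
for n in ["scene","side"]:
    im=get_image(n); cv2.imwrite(f"pics/{n}0.png",im[...,::-1]); c=camera_info(n)
    print(n,{k:np.round(v,4).tolist() for k,v in c.items() if k in("intrinsics","R","t")})
a=cv2.imread("pics/scene0.png");b=cv2.imread("pics/side0.png")
E
```

```text
pics
{'clock': 0.0, 'joints': array([ 1.39160044e+00,  3.85614860e-01,  6.59879491e-03, -5.33473924e-04,
       -1.19400749e+00, -2.58640703e-01]), 'joint_vel': array([ 5.63525432e-04, -5.37813986e-04, -1.29142092e-05,  5.30039218e-04,
        1.19686366e-03,  7.12901357e-04]), 'joint_efforts': array([-1.38379901e-04, -3.92288625e+01,  1.88403815e+01,  4.18594211e+00,
       -4.65943012e-03, -6.62895872e-07]), 'position': array([264.66495635, 565.46685538, 203.47077626]), 'ee_rot': array([ 9.76110924e-01, -2.17269792e-01, -2.03496862e-04,  1.12257933e-03]), 'contact_force': array([-0.1224603 , -0.53946969, -0.31723628]), 'wrist_torque': array([ 0.05292268, -0.01465101, -0.02055216]), 'grasp_force': 0.0, 'gripper_width': 85.40281542603026}
scene {'intrinsics': [[442.347, 0.0, 275.9967], [0.0, 442.347, 210.3833], [0.0, 0.0, 1.0]], 'R': [[-0.118, 0.993, 0.0079], [0.8565, 0.1058, -0.5052], [-0.5025, -0.0529, -0.863]], 't': [23.4351, -476.995, 1440.3059]}
side {'intrinsics': [[423.3326, 0.0, 278.9085], [0.0, 423.3326, 206.7062], [0.0, 0.0, 1.0]], 'R': [[0.9127, -0.4085, -0.0126], [-0.3053, -0.661, -0.6855], [0.2717, 0.6295, -0.728]], 't': [-507.406, 274.952, 742.2383]}
```

View pics/scene0.png

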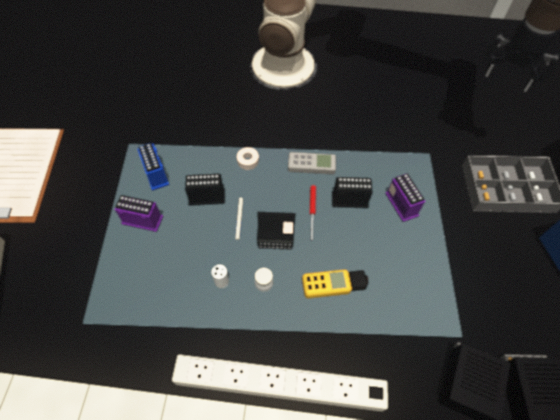

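View pics/side0.png

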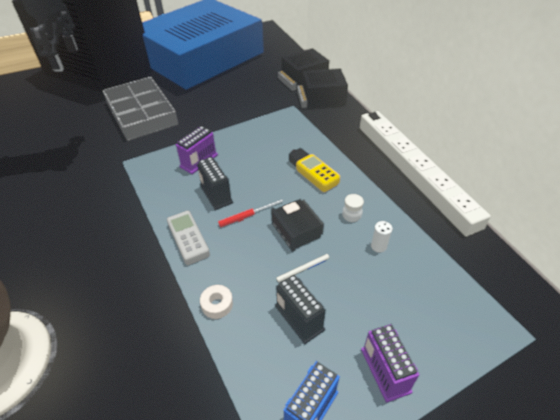

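The scene view shows two black standing meters at about (205,188) and (352,192), with meter C lying at (276,230). The blue and purple look-alikes are at the sides. Next I'll zoom in to measure corners.

```bash
python3 - <<'E'
import cv2,numpy as np
a=cv2.imread("pics/scene0.png");b=cv2.imread("pics/side0.png")
def z(im,x,y,w,h,W,H):
    c=cv2.resize(im[y:y+h,x:x+w],(W,H),interpolation=cv2.INTER_CUBIC); c=np.clip(255*(c/255.)**0.55,0,255).astype(np.uint8)
    for i in range(0,w,10):
        cv2.line(c,(i*W//w,0),(i*W//w,4 if i%50 else 10),(0,255,255),1)
    for i in range(0,h,10): cv2.line(c,(0,i*H//h),(4,i*H//h),(0,255,255),1)
    cv2.putText(c,f"{x},{y}",(10,15),0,.45,(0,255,0),1); return c
top=np.hstack([z(a,175,165,65,50,390,300),z(a,325,165,65,50,390,300)])
bot=np.hstack([z(a,245,200,65,50,390,300),z(b,185,145,65,50,390,300)])
cv2.imwrite("pics/crop1.png",np.vstack([top,bot]))
bot=np.hstack([z(b,260,190,78,60,390,300),z(b,260,270,78,60+13,390,300*73//60)])if 0 else None
cv2.imwrite("pics/crop2.png",np.hstack([z(b,265,190,70,75,399,428),z(b,265,270,70,75,399,428)]))
E
```

```text
(no output)
```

View pics/crop1.png

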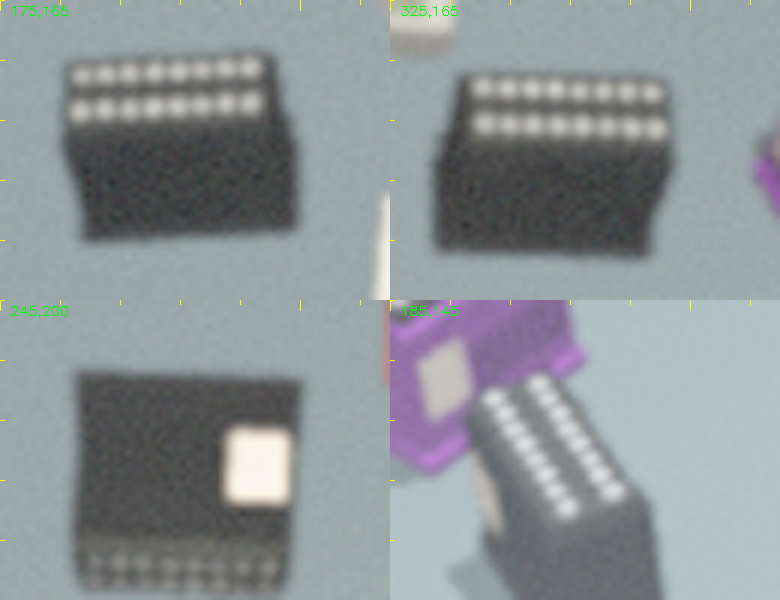

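View pics/crop2.png

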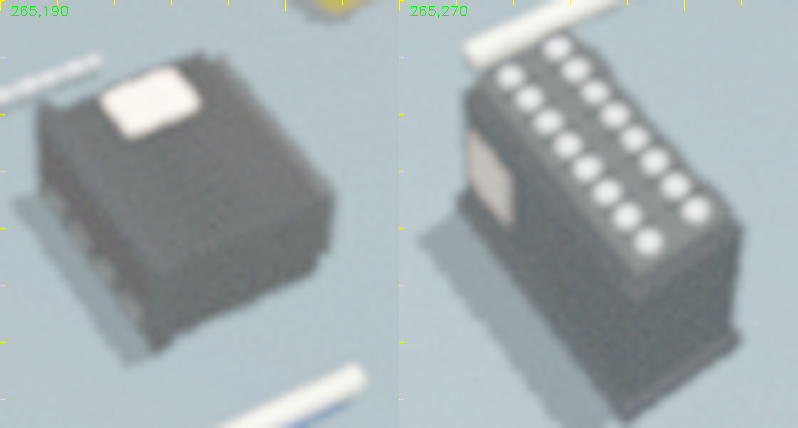

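The crops show both standing meters' corners, and meter C's front top edge at scene pixels (257.5,212.5) to (295,213). Now I'll turn these into positions and cross-check them in the side view.

```bash
cat > h.py <<'E'
import numpy as np,cv2
from bench import monitor,get_image,camera_info
def unproj(n,uv,z):
    c=camera_info(n);K,R,t=map(np.array,(c["intrinsics"],c["R"],c["t"]))
    d=R.T@np.linalg.solve(K,[*uv,1.]); o=-R.T@t.ravel(); return o+d*(z-o[2])/d[2]
def proj(n,X):
    c=camera_info(n);K,R,t=map(np.array,(c["intrinsics"],c["R"],c["t"]));p=K@(R@np.asarray(X,float)+t.ravel());return p[:2]/p[2]
E
python3 - <<'E'
from h import *
np.set_printoptions(precision=1,suppress=True)
def edge(nm,p,q,z):
    a,b=unproj("scene",p,z),unproj("scene",q,z);d=b-a
    print(nm,a[:2],b[:2],"mid",((a+b)/2)[:2],"len %.1f yaw deg %.2f"%(np.hypot(*d[:2]),np.degrees(np.arctan2(-d[0],d[1]))));return a,b
edge("L far bottom",(188.8,205),(224.5,203.5),3)
edge("R far bottom",(332.5,206.7),(368.3,207.8),3)
# dot rows (top z=85): front row/back row ends
for nm,pts in {"L":[(81,75),(251,67),(79,110),(253,102)],"R":[(482-390,87),(654-390,93),(484-390,123),(657-390,129)]}.items():
    u0=175 if nm=="L" else 325
    for i in (0,2): edge(nm+" dots",*[(u0+p[0]/6,165+p[1]/6) for p in pts[i:i+2]],85)
a,b=edge("C front top",(257.5,212.5),(295.2,213.3),51)
print(proj("side",b),"vs 272,207.5",proj("side",a),"vs 291.5,236")
# side dots
for nm,pts in {"L":[(510,76),(649,241),(557,47),(697,210)]}.items():
    for p in pts: print(nm,unproj("side",(265+(p[0]-399)/5.7,270+p[1]/5.7),85)[:2])
for p in [(492,398),(567,508),(538,383),(613,490)]: print("R",unproj("side",(185+(p[0]-390)/6,145+(p[1]-300)/6),85)[:2])
for n,uvs in {"scene":[("marker",240,200),("marker2",238,237),("sdr handle",313,187),("sdr tip",312,237),("thermo l",289,170),("thermo r",336,172),("roll",248,157),("insert",221,283),("jar",264,284),("tach l",305,295),("tach r",367,283),("tach tl",304,276),("purple bl",160,228),("purpleR bot",407,219),("purpleR near",390,200),("purpleR tl",388,190)]}.items():
    for k,u,v in uvs: print(k,unproj(n,(u,v),8)[:2])
E
```

```text
L far bottom [ 565.3 -187.4] [549.2 -95.2] mid [ 557.3 -141.3] len 93.7 yaw deg 9.87
R far bottom [524.1 188.4] [515.9 282.2] mid [520.  235.3] len 94.1 yaw deg 4.99
L dots [ 533.3 -181.7] [ 520.5 -112.1] mid [ 526.9 -146.9] len 70.8 yaw deg 10.37
L dots [ 550.6 -178.7] [ 537.8 -108. ] mid [ 544.2 -143.4] len 71.9 yaw deg 10.26
R dots [492.4 196.7] [486.5 268.2] mid [489.4 232.4] len 71.8 yaw deg 4.67
R dots [510.3 198.3] [504.5 269.7] mid [507.4 234. ] len 71.6 yaw deg 4.69
C front top [593.1   0.2] [583.9  93.4] mid [588.5  46.8] len 93.6 yaw deg 5.63
[272.8 206.7] vs 272,207.5 [295.1 235.4] vs 291.5,236
L [ 516.2 -115.4]
L [ 529.7 -184.1]
L [ 534.  -111.9]
L [ 547.2 -180.8]
R [480.8 264.2]
R [487.7 192.9]
R [499.7 265.3]
R [506.2 195. ]
marker [536.5 -55.5]
marker2 [645.1 -43.2]
sdr handle [471.9 132.6]
sdr tip [622.4 141.5]
thermo l [424.2  62.8]
thermo r [414.9 191.6]
roll [394.  -55.8]
insert [770.6 -63.5]
jar [760.8  38.1]
tach l [776.1 137. ]
tach r [728.7 281. ]
tach tl [729.1 130.6]
purple bl [ 643.9 -243.6]
purpleR bot [540.5 381.1]
purpleR near [487.8 338.1]
purpleR tl [456.7 333.1]
```

>>> {"fn": "send_rows", "kwargs": {"series": [[[0, 0, 0], [0, 0, -0.123], 50], [[0, 0, 0], [0, 0, -0.123], 50], [[0, 0, 0], [0, 0, -0.123], 50], [[0, 0, 0], [0, 0, -0.123], 50], [[0, 0, 0], [0, 0, -0.122], 50], [[4, 40, 0], [0, 0, 0], 50], [[4, 40, 0], [0, 0, 0], 50], [[4, 40, 0], [0, 0, 0], 50]]}}

```text
clock: 0.9
position: [297.7, 448.4, 203.8]
ee_rot: [0.996, 0.088, -0.0, 0.001]
contact_force: [0.6, -0.0, -0.1]
gripper_width: 50.1
grasp_force: 0.0
```

>>> {"fn": "send_rows", "kwargs": {"series": [[[4, 42, 0], [0, 0, 0], 50], [[4, 42, 0], [0, 0, 0], 50], [[4, 42, 0], [0, 0, 0], 50], [[4, 42, 0], [0, 0, 0], 50], [[4, 42, 0], [0, 0, 0], 50], [[4, 42, 0], [0, 0, 0], 50], [[4, 42, 0], [0, 0, 0], 50], [[4, 42, 0], [0, 0, 0], 50]]}}

```text
clock: 1.7
position: [388.0, 123.1, 204.6]
ee_rot: [0.996, 0.088, -0.0, -0.0]
contact_force: [0.6, 0.8, 0.3]
gripper_width: 50.2
grasp_force: 0.0
```

>>> {"fn": "send_rows", "kwargs": {"series": [[[4, 42, 0], [0, 0, 0], 50], [[4, 42, 0], [0, 0, 0], 50], [[4, 42, 0], [0, 0, 0], 50], [[4, 42, 0], [0, 0, 0], 50], [[4, 42, 0], [0, 0, 0], 50], [[4, 42, 0], [0, 0, 0], 50], [[2, 38, 0], [0, 0, 0], 50], [[0, 0, 0], [0, 0, 0], 50]]}}

```text
clock: 2.5
position: [464.8, -159.5, 203.8]
ee_rot: [0.996, 0.085, -0.001, 0.0]
contact_force: [-0.3, -0.1, -1.2]
gripper_width: 50.0
grasp_force: 0.0
```

```bash
python3 - <<'E'
from h import *
c=camera_info("wrist");s=monitor.read_state()
im=get_image("wrist");cv2.imwrite("pics/w1.png",im[...,::-1])
print({k:np.round(v,3).tolist() if not isinstance(v,str) else v for k,v in c.items()});print("C",(-np.array(c["R"]).T@np.ravel(c["t"])).round(1))
print(s["position"],s["ee_rot"],s["clock"],s["joints"].round(2),s["gripper_width"])
E
```

```text
{'intrinsics': [[325.192, 0.0, 277.516], [0.0, 325.192, 207.744], [0.0, 0.0, 1.0]], 'R': [[0.17, -0.985, 0.001], [-0.947, -0.163, 0.277], [-0.273, -0.048, -0.961]], 't': [-236.7, 380.34, 496.058]}
C [ 535.6 -147.5  371.7]
[ 464.83350714 -159.47660367  203.75505866] [ 9.96360222e-01  8.52391781e-02 -7.49854768e-04  1.70667037e-04] 2.5 [ 0.    0.16 -0.31  0.   -1.1   1.74] 49.95337348148481
```

View pics/w1.png

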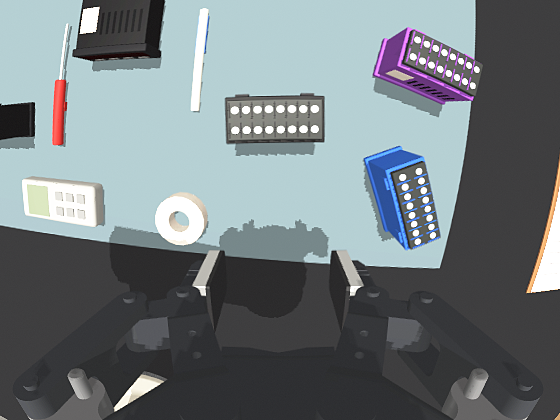

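The wrist view shows meter L's terminals at (225–325, 97–142), nearly square to the tool. The blue look-alike at (400,200) is clear of the fingers, and meter C is at top left. I'll refine L's pose.

```bash
cat >> h.py <<'E'
def fproj(X,c=None):
    c=c or camera_info("wrist");K=np.array(c["intrinsics"]);p=np.array(c["R"])@np.asarray(X,float)+np.ravel(c["t"])
    r=np.hypot(p[0],p[1]);th=np.arctan2(r,p[2]);return K[:2,2]+K[0,0]*th*p[:2]/r
def fun(uv,z,c=None):
    c=c or camera_info("wrist");K=np.array(c["intrinsics"]);R=np.array(c["R"]);m=(np.array(uv,float)-K[:2,2])/K[0,0];th=np.hypot(*m)
    d=R.T@np.r_[m/th*np.sin(th),np.cos(th)];o=-R.T@np.ravel(c["t"]);return o+d*(z-o[2])/d[2]
def yaw(a,b): d=b-a if b[1]>a[1] else a-b; return np.degrees(np.arctan2(-d[0],d[1]))
E
python3 - <<'E'
from h import *
np.set_printoptions(precision=1,suppress=True)
for p,q in [((233,110),(319,109)),((236,130),(317.5,129))]:
    a,b=fun(p,85),fun(q,85);print(a,b,(a+b)/2,yaw(a,b),np.hypot(*(a-b)[:2]))
g=cv2.resize(cv2.imread("pics/w1.png")[0:80,60:180],(780,520),interpolation=cv2.INTER_CUBIC)
cv2.imwrite("pics/wC.png",np.clip(255*(g/255.)**.5,0,255).astype(np.uint8))
E
```

```text
[ 534.6 -106.7   85. ] [ 548.2 -180.6   85. ] [ 541.4 -143.6   85. ] 10.461225369745991 75.10611907497771
[ 517.5 -112.1   85. ] [ 530.5 -182.5   85. ] [ 524.  -147.3   85. ] 10.525353381491845 71.57564329448184
```

View pics/wC.png

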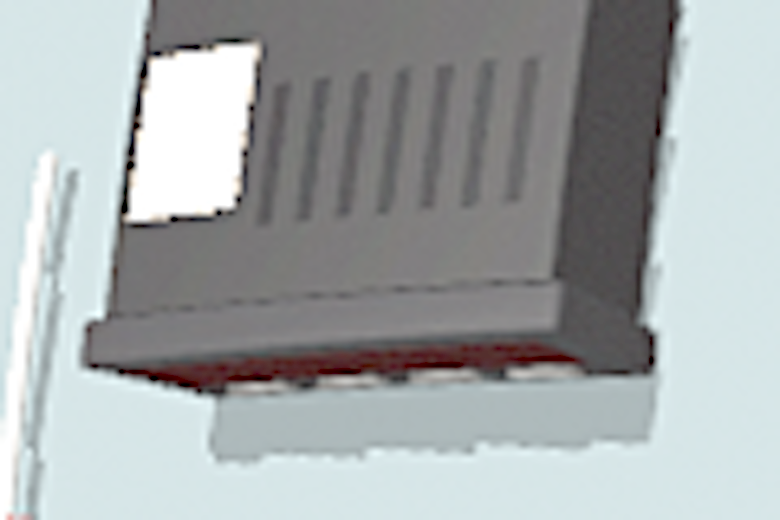

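>>> {"fn": "send_rows", "kwargs": {"series": [[[0, 0, 46], [0, 0, 0], 50], [[0, 0, 46], [0, 0, 0], 50], [[0, 0, 46], [0, 0, 0], 50], [[10, -2, 0], [0, 0, 0.01], 50], [[10, 0, 0], [0, 0, 0], 50], [[8, 0, 0], [0, 0, 0], 50], [[4, 0, 0], [0, 0, 0], 50], [[4, 0, 0], [0, 0, 0], 50]]}}

```text
clock: 3.35
position: [501.4, -147.8, 68.4]
ee_rot: [0.997, 0.083, 0.002, 0.0]
contact_force: [-0.4, 0.4, 0.4]
gripper_width: 50.0
grasp_force: 0.0
```

>>> {"fn": "send_rows", "kwargs": {"series": [[[5, 0, -2], [0, 0, 0], 50], [[5, 0, -3], [0, 0, 0], 50], [[5, 0, -3], [0, 0, 0], 50], [[5, 0, -2], [0, 0, 0], 50], [[5, 0, -2], [0, 0, 0], 50], [[5, 0, -2], [0, 0, 0], 50], [[5, 0, -1], [0, 0, 0], 50], [[0, 0, 0], [0, 0, 0], 50]]}}

```text
clock: 4.15
position: [535.1, -142.2, 81.7]
ee_rot: [0.997, 0.083, 0.0, 0.0]
contact_force: [0.1, 0.0, 0.0]
gripper_width: 50.1
grasp_force: 0.0
```

```bash
python3 - <<'E'
from h import *
s=monitor.read_state();print(s["position"],s["ee_rot"],s["contact_force"])
im=get_image("side");im2=get_image("wrist")
cv2.imwrite("pics/s2.png",np.vstack([cv2.resize(im[180:380,200:440,::-1],(600,300))[:300],cv2.resize(im2[0:240,100:500,::-1],(600,300))]))
E
```

```text
[ 535.08415966 -142.23625488   81.70011158] [9.96536462e-01 8.31564376e-02 2.82364573e-04 8.66710766e-05] [0.10733596 0.012275   0.04712354]
```

View pics/s2.png

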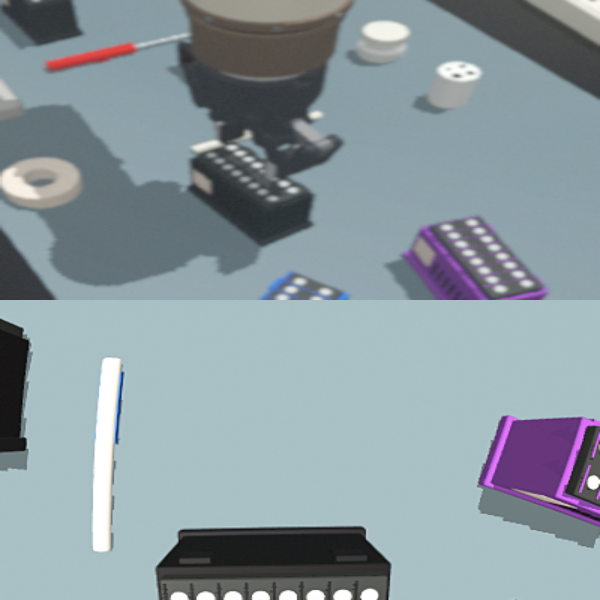

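Unclear: the fingers sit at the meter's top with zero force. I'll check whether the meter is tilted or shifted.

```bash
python3 - <<'E'
from h import *
np.set_printoptions(precision=1,suppress=True)
a,b=fun((220,184),5),fun((343,183),5);print("far bezel",a,b,(a+b)/2,yaw(a,b),np.hypot(*(a-b)[:2]))
for p,q in [((180,599),(370,596))]:
    f=lambda p:(100+p[0]*400/600,(p[1]-300)*.8)
    for z in(85,90):
        a,b=fun(f(p),z),fun(f(q),z);print(z,a,b,yaw(a,b),np.hypot(*(a-b)[:2]))
im=get_image("wrist");cv2.imwrite("pics/w3.png",cv2.resize(im[150:400,150:420,::-1],(810,750))[:600,:800])
E
```

```text
far bezel [547.1 -95.4   5. ] [ 563.7 -189.4    5. ] [ 555.4 -142.4    5. ] 10.005338471222341 95.48217308421462
85 [ 535.3 -110.5   85. ] [ 548.1 -178.9   85. ] 10.58181207764516 69.60776663310641
90 [ 537.4 -111.1   90. ] [ 549.8 -177.4   90. ] 10.58181207764526 67.49126745649716
```

View pics/w3.png

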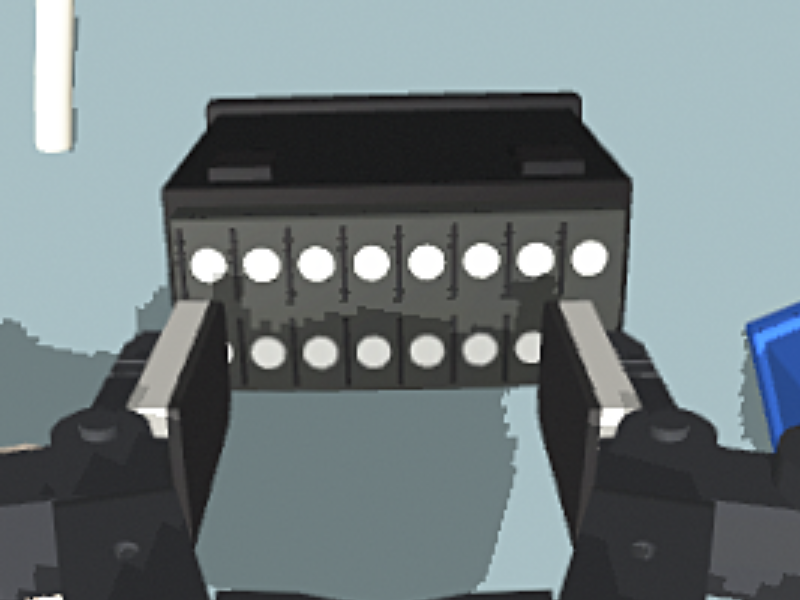

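The meter is still standing, unmoved, with the fingers over its top: at this opening the fingertips sit higher than the TCP. I'll retreat and push lower.

>>> {"fn": "send_rows", "kwargs": {"series": [[[0, 0, -15], [0, 0, 0], 50], [[-30, 0, 0], [0, 0, 0], 50], [[-25, 0, 0], [0, 0, 0], 50], [[0, 0, 20], [0, 0, 0], 50], [[0, 0, 20], [0, 0, 0], 50], [[7, 0, 0], [0, 0, 0], 50], [[7, 0, 0], [0, 0, 0], 50], [[0, 0, 0], [0, 0, 0], 50]]}}

```text
clock: 5.1
position: [496.3, -149.0, 57.6]
ee_rot: [0.997, 0.083, 0.001, 0.0]
contact_force: [1.3, -0.3, -0.8]
gripper_width: 49.7
grasp_force: 0.0
```

>>> {"fn": "send_rows", "kwargs": {"series": [[[5, 0, 0], [0, 0, 0], 50], [[5, 0, -1], [0, 0, 0], 50], [[5, 0, -1], [0, 0, 0], 50], [[5, 0, -1], [0, 0, 0], 50], [[5, 0, -2], [0, 0, 0], 50], [[5, 0, -2], [0, 0, 0], 50], [[5, 0, -2], [0, 0, 0], 50], [[5, 0, -1], [0, 0, 0], 50]]}}

```text
clock: 5.9
position: [533.9, -142.4, 66.9]
ee_rot: [0.997, 0.083, 0.0, 0.0]
contact_force: [-0.3, -0.1, -0.1]
gripper_width: 49.8
grasp_force: 0.0
```

>>> {"fn": "send_rows", "kwargs": {"series": [[[5, 0, -1], [0, 0, 0], 50], [[5, 0, -1], [0, 0, 0], 50], [[5, 0, 0], [0, 0, 0], 50], [[5, 0, 0], [0, 0, 0], 50], [[0, 0, 0], [0, 0, 0], 50], [[0, 0, 0], [0, 0, 0], 50]]}}

```text
clock: 6.5
position: [552.9, -139.2, 68.4]
ee_rot: [0.997, 0.083, -0.0, -0.0]
contact_force: [-1.0, 0.4, 0.3]
gripper_width: 49.8
grasp_force: 0.0
```

```bash
python3 - <<'E'
from h import *
im=get_image("wrist");cv2.imwrite("pics/w4.png",im[...,::-1])
a=cv2.imread("pics/w1.png")
g=im.astype(int)
# white terminal dots in wrist image = still standing
m=((g.min(2)>200)).astype(np.uint8);n,l,st,ce=cv2.connectedComponentsWithStats(m)
for s,c in zip(st[1:],ce[1:]):
    if s[4]>30: print(s,c.round(1))
s=get_image("side");cv2.imwrite("pics/s4.png",s[...,::-1])
m=((s.min(2)>190)).astype(np.uint8);n,l,st,ce=cv2.connectedComponentsWithStats(m)
print("side");
for q,c in zip(st[1:],ce[1:]):
    if q[4]>5 and 220<c[0]<420 and 200<c[1]<400: print(q,c.round(1))
E
```

```text
[ 158   67   17  162 1938] [164.5 147.1]
[  0  75  15  41 554] [ 6.6 94.9]
[511 146   8  11  72] [514.3 150.9]
[522 152   7  11  65] [525.  156.9]
[532 158   7  10  58] [535.  162.5]
[541 163   7  11  54] [544.3 168. ]
[550 169   7  10  51] [553.1 173.2]
[501 175   8  11  72] [504.7 180.2]
[512 180   8  11  68] [515.6 185.3]
[523 186   7  10  60] [525.9 190.4]
[532 190   7  11  55] [535.2 195.1]
[541 195   7  10  53] [544.1 199.6]
[550 199   6  10  46] [552.5 204. ]
[230 275  12  10  88] [235.6 279.6]
[249 275  11  10  87] [254.3 279.6]
[268 275  11  10  93] [273.1 279.5]
[287 275  11  10  89] [291.9 279.2]
[306 274  11  10  86] [311.  278.4]
[194 286  12   9  52] [201.4 289.1]
[350 286  11   9  39] [353.2 289.3]
[   0  294   59   55 1603] [ 27.5 322.2]
[287 303  11   9  72] [292.2 307.2]
[305 303  11   8  72] [309.8 306.6]
[323 302  10   9  73] [327.7 306. ]
[234 304  10   9  71] [238.2 307.6]
[251 304  11   8  71] [255.8 307.6]
[269 304  11   8  75] [274.  307.5]
[159 349  13  14  81] [166.3 353.5]
[142 366  32  18 314] [157.4 374.7]
side
[346 194  18  13 191] [354.1 200.2]
[284 20
[... 366 characters left out ...]
  3   9] [387. 348.]
[399 349   4   4  11] [400.5 350.4]
[389 353   3   3   9] [390. 354.]
[402 355   4   3  10] [403.5 356.2]
[392 359   3   3   9] [393. 360.]
[405 361   4   4  11] [406.8 362.5]
[395 365   4   3   9] [396.3 365.9]
[318 366   4   3  11] [319.4 367.1]
[409 367   4   4  12] [410.2 368.4]
[314 371   4   4  12] [315.8 372.7]
[398 371   4   3  11] [399.4 372.1]
[328 373   4   3  11] [329.6 373.9]
[311 377   4   3  11] [312.4 378.1]
[325 378   4   4  13] [326.4 379.4]
[307 382   4   4  13] [308.6 383.6]
[321 384   4   4  13] [322.5 385.2]
[304 388   4   4  13] [305.4 389.4]
[318 389   4   4  12] [319.1 390.7]
[300 393   4   4  14] [301.5 394.7]
[314 395   4   4  13] [315.6 396.6]
```

```bash
python3 - <<'E'
from h import *
from scipy.optimize import least_squares
c=camera_info("wrist")
far=np.array([[235.6,279.6],[254.3,279.6],[273.1,279.5],[291.9,279.2],[311,278.4]])
near=np.array([[238.2,307.6],[255.8,307.6],[274,307.5],[292.2,307.2],[309.8,306.6],[327.7,306.]])
print("standing pred far/near ends")
psi=np.radians(10.3);n=np.array([np.cos(psi),np.sin(psi),0]);w=np.array([-np.sin(psi),np.cos(psi),0]);up=np.array([0,0,1.])
for tilt in (0,10,20,30,40,60):
    t=np.radians(tilt);P=np.array([556,-142,3.])
    out=[]
    for xx in (-24+8.7,-24-8.7):
        for yy in(36,-36):
            out.append(fproj(P+w*yy+n*(xx*np.cos(t)+82*np.sin(t))+up*(82*np.cos(t)-xx*np.sin(t)),c).round(0).tolist())
    print(tilt,out)
E
```

```text
standing pred far/near ends
0 [[216.0, 282.0], [350.0, 280.0], [219.0, 308.0], [348.0, 306.0]]
10 [[213.0, 258.0], [353.0, 256.0], [215.0, 290.0], [352.0, 288.0]]
20 [[211.0, 231.0], [354.0, 229.0], [212.0, 266.0], [355.0, 264.0]]
30 [[211.0, 202.0], [354.0, 200.0], [209.0, 237.0], [357.0, 234.0]]
40 [[211.0, 174.0], [353.0, 172.0], [209.0, 205.0], [357.0, 203.0]]
60 [[216.0, 129.0], [346.0, 127.0], [211.0, 147.0], [352.0, 145.0]]
```

View pics/w4.png

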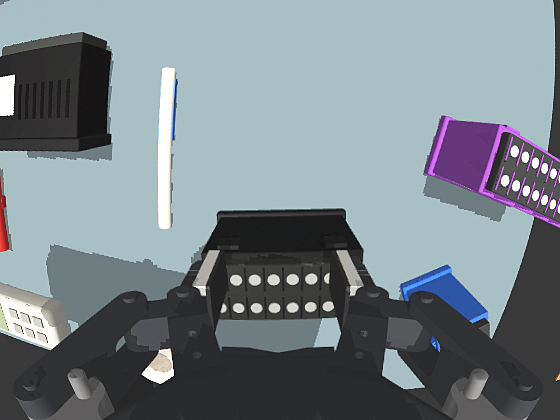

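```bash
python3 - <<'E'
from h import *
from scipy.spatial.transform import Rotation as Ro
c=camera_info("wrist");s=monitor.read_state();R=Ro.from_quat(s["ee_rot"]).as_matrix();T=s["position"]
for dz in (0,-5,-10,-15,-20,-30):
    print(dz,[fproj(T+R@np.array([x,y,dz]),c).round(0).tolist() for y in(-25,25) for x in(11,-11)])
E
```

```text
0 [[232.0, 229.0], [233.0, 265.0], [322.0, 229.0], [320.0, 265.0]]
-5 [[230.0, 232.0], [232.0, 269.0], [323.0, 232.0], [321.0, 269.0]]
-10 [[229.0, 236.0], [231.0, 273.0], [324.0, 236.0], [322.0, 273.0]]
-15 [[228.0, 239.0], [230.0, 277.0], [326.0, 239.0], [324.0, 277.0]]
-20 [[226.0, 243.0], [229.0, 282.0], [327.0, 243.0], [325.0, 282.0]]
-30 [[223.0, 251.0], [226.0, 291.0], [330.0, 251.0], [327.0, 291.0]]
```

The meter has not moved. The tips as seen project about 28 mm behind the TCP, so the fingers have been passing over the top. I'll redo the push about 28 mm lower.

>>> {"fn": "send_rows", "kwargs": {"series": [[[0, 0, -8], [0, 0, 0], 50], [[-35, 0, 0], [0, 0, 0], 50], [[-32, 0, 0], [0, 0, 0], 50], [[0, 0, 18], [0, 0, 0], 50], [[0, 0, 18], [0, 0, 0], 50], [[7, 0, 0], [0, 0, 0], 50], [[6, 0, 0], [0, 0, 0], 50], [[0, 0, 0], [0, 0, 0], 50]]}}

```text
clock: 7.4
position: [501.6, -148.0, 41.6]
ee_rot: [0.997, 0.083, 0.001, 0.0]
contact_force: [-0.7, -0.6, 0.1]
gripper_width: 50.0
grasp_force: 0.4
```

>>> {"fn": "send_rows", "kwargs": {"series": [[[5, 0, 0], [0, 0, 0], 50], [[5, 0, -1], [0, 0, 0], 50], [[5, 0, -1], [0, 0, 0], 50], [[5, 0, -1], [0, 0, 0], 50], [[0, 0, 0], [0, 0, 0], 50]]}}

```text
clock: 7.9
position: [521.0, -144.7, 44.0]
ee_rot: [0.997, 0.083, 0.001, 0.0]
contact_force: [-0.7, -0.1, -0.2]
gripper_width: 50.2
grasp_force: 0.2
```

```bash
cat >> h.py <<'E'
def dots(lo=30,box=(190,0,380,420)):
    im=get_image("wrist");cv2.imwrite("pics/last.png",im[...,::-1]);m=(im.min(2)>200).astype(np.uint8);n,l,st,ce=cv2.connectedComponentsWithStats(m)
    return [(c.round(0).tolist(),int(s[4])) for s,c in zip(st[1:],ce[1:]) if s[4]>lo and box[0]<c[0]<box[2] and box[1]<c[1]<box[3]]
E
python3 - <<'E'
from h import *
c=camera_info("wrist")
print(monitor.read_state()["position"],dots())
psi=np.radians(10.3);n=np.array([np.cos(psi),np.sin(psi),0]);w=np.array([-np.sin(psi),np.cos(psi),0]);up=np.array([0,0,1.])
for tilt in (0,10,20,30):
    t=np.radians(tilt);P=np.array([556,-142,3.])
    print(tilt,[fproj(P+w*0+n*(xx*np.cos(t)+82*np.sin(t))+up*(82*np.cos(t)-xx*np.sin(t)),c).round(0).tolist() for xx in (-24+8.7,-24-8.7)])
E
```

```text
[ 520.96426669 -144.67445684   43.95876358] [([221.0, 177.0], 203), ([245.0, 176.0], 206), ([270.0, 176.0], 210), ([295.0, 176.0], 209), ([320.0, 175.0], 210), ([345.0, 175.0], 201), ([368.0, 175.0], 189), ([197.0, 178.0], 197), ([271.0, 221.0], 219), ([296.0, 221.0], 219), ([321.0, 220.0], 216), ([346.0, 220.0], 203), ([370.0, 219.0], 197), ([197.0, 222.0], 203), ([221.0, 222.0], 208), ([245.0, 221.0], 212)]
0 [[285.0, 243.0], [285.0, 279.0]]
10 [[285.0, 211.0], [285.0, 253.0]]
20 [[284.0, 175.0], [285.0, 219.0]]
30 [[284.0, 139.0], [284.0, 180.0]]
```

It's tilting, now at 20°. Keep pushing.

>>> {"fn": "send_rows", "kwargs": {"series": [[[5, 0, -2], [0, 0, 0], 50], [[5, 0, -2], [0, 0, 0], 50], [[5, 0, -2], [0, 0, 0], 50], [[4, 0, -1], [0, 0, 0], 50], [[3, 0, -1], [0, 0, 0], 50], [[3, 0, 0], [0, 0, 0], 50], [[0, 0, 0], [0, 0, 0], 50], [[0, 0, 0], [0, 0, 0], 50]]}}

```text
clock: 8.75
position: [543.9, -140.6, 51.5]
ee_rot: [0.997, 0.083, -0.0, -0.0]
contact_force: [-0.3, -0.3, 0.8]
gripper_width: 49.8
grasp_force: 0.0
```

```bash
python3 - <<'E'
from h import *
print(monitor.read_state()["position"],dots())
E
```

```text
[ 543.94565079 -140.64108408   51.46226681] [([225.0, 149.0], 2306), ([202.0, 289.0], 56), ([353.0, 289.0], 53)]
```

Tipped: the dots are gone and the white plate blob is visible. I'll rise to a spot between L and C to measure both with the wrist camera.

>>> {"fn": "send_rows", "kwargs": {"series": [[[0, 0, -40], [0, 0, 0.068], 50], [[-10, 0, -40], [0, 0, 0], 50], [[-15, 0, -40], [0, 0, 0], 50], [[0, -32, 0], [0, 0, 0], 50], [[0, -32, 0], [0, 0, 0], 50], [[0, -31, 0], [0, 0, 0], 50], [[0, 0, 0], [0, 0, 0], 50], [[0, 0, 0], [0, 0, 0], 50]]}}

```text
clock: 9.6
position: [509.7, -48.1, 171.7]
ee_rot: [0.999, 0.05, 0.0, 0.0]
contact_force: [0.5, -0.2, 0.4]
gripper_width: 50.1
grasp_force: 0.0
```

```bash
cat >> h.py <<'E'
def look(tag):
    c=camera_info("wrist");im=get_image("wrist");cv2.imwrite(f"pics/{tag}.png",im[...,::-1]);return c,im
def plates(im,c,z=51,lo=200):
    m=(im.min(2)>lo).astype(np.uint8);cs,_=cv2.findContours(m,cv2.RETR_EXTERNAL,cv2.CHAIN_APPROX_NONE);o=[]
    for k in cs:
        if cv2.contourArea(k)<300: continue
        P=np.array([fun(p[0]+0.,z,c)[:2] for p in k],np.float32);r=cv2.minAreaRect(P)
        o.append((P.mean(0).round(1).tolist(),np.round(r,1) if 0 else [np.round(v,1).tolist() for v in r],k.mean((0,1)).round(0).tolist()))
    return o
E
python3 - <<'E'
from h import *
c,im=look("w5");s=monitor.read_state();print(s["position"],s["ee_rot"])
for o in plates(im,c): print(o)
E
```

```text
[509.80003364 -48.70708169 171.58622971] [ 9.98788694e-01  4.92050325e-02 -9.07746697e-05  4.53341869e-05]
([417.0, -54.0], [[416.4, -54.2], [51.9, 52.8], 5.7], [274.0, 285.0])
([419.0, 114.80000305175781], [[411.8, 109.5], [48.3, 117.4], 3.4], [120.0, 264.0])
([593.2000122070312, -103.5999984741211], [[593.1, -103.7], [30.0, 22.0], 10.7], [348.0, 112.0])
([588.0, -48.5], [[587.7, -48.6], [105.3, 8.3], 4.8], [286.0, 110.0])
([622.0999755859375, 77.69999694824219], [[622.1, 77.9], [29.9, 22.2], 4.5], [152.0, 66.0])
```

```bash
cat >> h.py <<'E'
def prof(im,c,pc,yw,z=51,rng=np.arange(-50,60,1.),ws=np.arange(-60,5,10.),gain=1):
    # profiles along body n at lateral offsets ws from the plate centre
    g=cv2.GaussianBlur(im.mean(2).astype(np.float32),(3,3),0);t=np.radians(yw);n=np.array([np.cos(t),np.sin(t)]);w=np.array([-n[1],n[0]])
    out=[]
    for q in ws:
        uv=np.array([fproj([*(np.array(pc)+n*r+w*q),z],c) for r in rng],np.float32)
        out.append(cv2.remap(g,uv[None,:,0].copy(),uv[None,:,1].copy(),cv2.INTER_LINEAR)[0])
    return np.array(out)
E
python3 - <<'E'
from h import *
import pickle
im=cv2.imread("pics/w5.png")[...,::-1];c=camera_info("wrist");np.set_printoptions(linewidth=250,suppress=True,precision=0)
rng=np.arange(-60,55,1.)
for nm,pc,yw in(("C",(622.1,77.9),5.),("L",(593.1,-103.7),10.5)):
    p=prof(im,c,pc,yw,rng=rng,ws=np.arange(-64,10,8.))
    print(nm)
    for i in range(0,len(rng),1):
        if -50<=rng[i]<=-20 or rng[i]>35: print(int(rng[i]),p[:,i].round(0))
E
```

```text
C
-50 [117. 118. 118. 117. 117. 117. 117. 118. 158. 180.]
-49 [117. 118. 118. 117. 118. 117. 117. 118. 159. 180.]
-48 [117. 118. 118. 118. 117. 118. 117. 118. 163. 180.]
-47 [118. 118. 118. 118. 117. 118. 118. 118. 166. 180.]
-46 [118. 118. 118. 118. 117. 118. 118. 118. 170. 180.]
-45 [120. 120. 118. 119. 119. 119. 118. 118. 173. 181.]
-44 [115. 110. 113. 117. 121. 119. 115. 118. 176. 182.]
-43 [ 80.  66.  86.  82. 100.  86.  94.  99. 144. 173.]
-42 [ 45.  36.  54.  42.  54.  42.  57.  62.  73. 130.]
-41 [53. 51. 52. 45. 45. 43. 45. 46. 38. 76.]
-40 [72. 71. 68. 66. 68. 64. 63. 59. 57. 59.]
-39 [79. 78. 76. 76. 76. 74. 74. 72. 71. 67.]
-38 [81. 81. 80. 79. 79. 78. 76. 74. 72. 70.]
-37 [85. 84. 84. 83. 81. 79. 77. 74. 71. 69.]
-36 [89. 88. 87. 84. 81. 79. 76. 73. 71. 68.]
-35 [90. 87. 86. 84. 81. 78. 76. 73. 70. 68.]
-34 [69. 73. 72. 72. 70. 70. 69. 69. 65. 64.]
-33 [50. 59. 54. 57. 52. 58. 57. 54. 54. 53.]
-32 [69. 69. 63. 65. 59. 61. 57. 51. 54. 50.]
-31 [85. 83. 79. 78. 76. 71. 68. 65. 64. 61.]
-30 [86. 84. 81. 79. 77. 74. 73. 70. 67. 66.]
-29 [85. 83. 80. 79. 75. 74. 72. 69. 68. 6
[... 3325 characters left out ...]
181. 181. 181. 181. 181. 181. 181. 181.]
43 [181. 181. 181. 181. 180. 181. 180. 180. 181. 181.]
44 [180. 181. 180. 181. 180. 181. 181. 180. 180. 180.]
45 [180. 180. 180. 180. 180. 181. 181. 180. 180. 180.]
46 [181. 180. 181. 180. 180. 181. 180. 180. 180. 180.]
47 [181. 180. 181. 181. 181. 180. 181. 181. 180. 180.]
48 [181. 180. 180. 180. 181. 180. 180. 181. 180. 180.]
49 [181. 180. 180. 180. 181. 180. 180. 181. 180. 181.]
50 [180. 180. 180. 180. 181. 180. 180. 180. 180. 181.]
51 [180. 180. 180. 180. 181. 181. 180. 181. 180. 180.]
52 [180. 180. 180. 180. 180. 181. 180. 181. 180. 181.]
53 [181. 180. 180. 181. 180. 181. 181. 181. 180. 181.]
54 [181. 180. 180. 181. 180. 181. 181. 180. 180. 181.]
```

>>> {"fn": "send_rows", "kwargs": {"series": [[[0, 31, 0], [0, 0, 0.02], 50], [[0, 31, 0], [0, 0, 0], 50], [[0, 31, 0], [0, 0, 0], 50], [[0, 0, 45], [0, 0, 0], 50], [[0, 0, 45], [0, 0, 0], 50], [[0, 0, 45], [0, 0, 0], 50], [[0, 0, 24], [0, 0, 0], 50], [[0, 0, 0], [0, 0, 0], 50]]}}

```text
clock: 10.45
position: [514.4, -142.3, 8.8]
ee_rot: [0.999, 0.038, -0.005, -0.0]
contact_force: [0.9, -0.8, 0.5]
gripper_width: 50.3
grasp_force: 0.0
```

>>> {"fn": "send_rows", "kwargs": {"series": [[[8, 0, 0], [0, 0, 0], 50], [[8, 0, 0], [0, 0, 0], 50], [[6, 0, 0], [0, 0, 0], 50], [[6, 0, 0], [0, 0, 0], 50], [[6, 0, 0], [0, 0, 0], 50], [[6, 0, 0], [0, 0, 0], 50], [[6, 0, 0], [0, 0, 0], 50], [[0, 0, 0], [0, 0, 0], 50]]}}

```text
clock: 11.25
position: [565.2, -137.6, 12.7]
ee_rot: [0.999, 0.039, 0.001, 0.0]
contact_force: [-1.1, -0.4, 1.0]
gripper_width: 49.8
grasp_force: 0.3
```

```bash
python3 - <<'E'
from h import *
c,im=look("w6");s=monitor.read_state();print(s["position"],s["ee_rot"])
for o in plates(im,c): print(o)
E
```

```text
[ 565.2198328  -137.57167601   12.65822314] [9.99230209e-01 3.92055481e-02 1.38120570e-03 8.26936308e-05]
([440.5, 70.69999694824219], [[442.8, 69.7], [24.2, 78.0], 50.6], [9.0, 376.0])
([617.9000244140625, -106.5], [[617.9, -106.3], [29.5, 21.8], 4.3], [211.0, 159.0])
([602.5, -69.69999694824219], [[600.1, -69.9], [92.1, 8.1], 4.6], [131.0, 188.0])
```

>>> {"fn": "send_rows", "kwargs": {"series": [[[5, 0, 0], [0, 0, 0], 50], [[5, 0, 0], [0, 0, 0], 50], [[4, 0, 0], [0, 0, 0], 50], [[2, 0, 0], [0, 0, 0], 50], [[0, 0, 0], [0, 0, 0], 50], [[0, 0, 0], [0, 0, 0], 50]]}}

```text
clock: 11.9
position: [580.4, -136.3, 12.6]
ee_rot: [0.999, 0.039, 0.001, 0.0]
contact_force: [0.1, -1.0, -0.4]
gripper_width: 50.1
grasp_force: 0.3
```

```bash
python3 - <<'E'
from h import *
c,im=look("w7");s=monitor.read_state();print(s["position"],s["ee_rot"])
for o in plates(im,c,lo=190): print(o)
E
```

```text
[ 580.40032592 -136.30993682   12.67458192] [9.99232370e-01 3.91657284e-02 8.46286915e-04 1.85881528e-05]
([442.1000061035156, 79.0], [[443.1, 76.7], [23.6, 75.1], 60.7], [9.0, 385.0])
([514.9000244140625, -219.10000610351562], [[509.5, -221.4], [77.6, 14.9], 42.0], [406.0, 378.0])
([587.0, -169.6999969482422], [[587.0, -171.1], [22.9, 9.6], 23.5], [351.0, 272.0])
([633.2000122070312, -105.30000305175781], [[633.0, -105.1], [29.5, 21.9], 4.5], [211.0, 158.0])
([628.9000244140625, -121.5], [[614.4, -119.6], [236.7, 391.3], 3.9], [255.0, 167.0])
```

>>> {"fn": "send_rows", "kwargs": {"series": [[[-20, 0, 0], [0, 0, 0], 50], [[-25, 0, 0], [0, 0, 0], 50], [[0, 0, -45], [0, 0, 0], 50], [[0, 0, -45], [0, 0, 0], 50], [[0, 0, -45], [0, 0, 0], 50], [[0, -40, -30], [0, 0, 0], 50], [[0, -40, 0], [0, 0, 0], 50], [[0, 0, 0], [0, 0, 0], 50]]}}

```text
clock: 12.75
position: [529.8, -56.7, 179.8]
ee_rot: [0.999, 0.041, 0.003, -0.001]
contact_force: [0.2, -0.1, 0.6]
gripper_width: 50.1
grasp_force: 0.0
```

```bash
cat >> h.py <<'E'
def front(im,c,pc,yw,zs=51):
    # seam (dark line ~33 mm before the plate centre): sub-mm position by lateral offset, line fit -> yaw, seam distance at plate
    rng=np.arange(-37,-28.9,.5);ws=np.arange(-66,10,3.);p=prof(im,c,pc,yw,rng=rng,ws=ws)
    q=np.maximum(0,np.median(p,1)[:,None]-p-5);s=(q*rng).sum(1)/q.sum(1);ok=abs(s-np.median(s))<1.2
    k=np.polyfit(ws[ok],s[ok],1);return yw-np.degrees(np.arctan(k[0])),np.polyval(k,-28),ok.sum()
E
python3 - <<'E'
from h import *
c,im=look("w8");s=monitor.read_state();print(s["position"],s["ee_rot"])
for o in plates(im,c):
    print(o)
    if abs(o[1][1][0]-30)<2: 
        yw=o[1][2]; y,sm,k=front(im,c,o[1][0],yw); t=np.radians(yw); n=np.array([np.cos(t),np.sin(t)]);w=np.array([-n[1],n[0]])
        F=np.array(o[1][0])+n*(sm-9)-28*w; print("yaw",y,"seam",sm,k,"front centre",F,"along nC",F@[.9969,.0785])
E
```

```text
[529.3570752  -58.16692801 178.92024375] [ 9.99164017e-01  4.08320300e-02  1.96981918e-03 -3.62522110e-04]
([417.8999938964844, -55.0], [[417.6, -55.0], [52.8, 52.7], 44.2], [267.0, 297.0])
([421.79998779296875, 122.9000015258789], [[412.6, 109.2], [48.5, 117.0], 3.2], [113.0, 275.0])
([622.0999755859375, 77.0999984741211], [[622.0, 77.5], [30.0, 22.3], 4.2], [145.0, 91.0])
yaw 4.5549239457310655 seam -32.27163611418189 26 front centre [582.88986932  46.55253442] along nC 584.7372846809275
([632.0, -104.30000305175781], [[632.0, -104.3], [30.2, 21.5], 5.0], [338.0, 90.0])
yaw 4.618010260430712 seam -32.60976630353009 26 front centre [ 592.98893222 -135.81998163] along nC 580.4887979683566
([590.7000122070312, -49.70000076293945], [[590.1, -49.8], [106.4, 7.5], 4.6], [275.0, 129.0])
```

Yaws match (4.55° and 4.62°), and L is 4.2 mm short. I'll give it a small corrective push.

>>> {"fn": "send_rows", "kwargs": {"series": [[[0, 39, 0], [0, 0, 0], 50], [[0, 39, 31], [0, 0, 0], 50], [[0, 0, 45], [0, 0, 0], 50], [[0, 0, 45], [0, 0, 0], 50], [[0, 0, 45], [0, 0, 0], 50], [[20, 0, 0], [0, 0, 0], 50], [[18, 0, 0], [0, 0, 0], 50], [[0, 0, 0], [0, 0, 0], 50]]}}

```text
clock: 13.6
position: [575.0, -135.7, 10.8]
ee_rot: [0.999, 0.039, 0.001, 0.0]
contact_force: [0.2, -0.1, 1.1]
gripper_width: 50.0
grasp_force: 0.0
```

```bash
python3 - <<'E'
from h import *
s=monitor.read_state();print(s["position"],s["ee_rot"],s["position"][:2]@[.9969,.0785],572.1)
E
```

```text
[ 574.98378553 -135.72734392   10.75837403] [9.99232905e-01 3.91500490e-02 8.47917830e-04 3.96055609e-04] 562.546739294015 572.1
```

>>> {"fn": "send_rows", "kwargs": {"series": [[[4, 0, 0], [0, 0, 0], 50], [[3, 0, 0], [0, 0, 0], 50], [[2.5, 0, 0], [0, 0, 0], 50], [[0, 0, 0], [0, 0, 0], 50], [[0, 0, 0], [0, 0, 0], 50]]}}

```text
clock: 14.1
position: [580.9, -134.5, 11.7]
ee_rot: [0.999, 0.039, -0.001, 0.0]
contact_force: [-1.9, -0.5, 0.7]
gripper_width: 50.2
grasp_force: 1.4
```

>>> {"fn": "send_rows", "kwargs": {"series": [[[-20, 0, 0], [0, 0, 0], 50], [[-25, 0, 0], [0, 0, 0], 50], [[0, 0, -45], [0, 0, 0], 50], [[0, 0, -45], [0, 0, 0], 50], [[0, 0, -45], [0, 0, 0], 50], [[0, -40, -30], [0, 0, 0], 50], [[0, -40, 0], [0, 0, 0], 50], [[0, 0, 0], [0, 0, 0], 50]]}}

```text
clock: 14.9
position: [531.8, -54.5, 178.7]
ee_rot: [0.999, 0.041, 0.003, -0.001]
contact_force: [-0.6, -0.2, -0.3]
gripper_width: 50.3
grasp_force: 0.0
```

```bash
cat > m.py <<'E'
from h import *
import sys
c,im=look(sys.argv[1]);s=monitor.read_state();print(s["position"].round(1),np.degrees(2*np.arctan2(s["ee_rot"][1],s["ee_rot"][0])).round(2),"along",(s["position"][:2]@[.9969,.0785]).round(1),"lat",(s["position"][:2]@[-.0785,.9969]).round(1))
for o in plates(im,c):
    a,b=o[1][1]
    if abs(max(a,b)-30)<2 and abs(min(a,b)-22)<2:
        yw=o[1][2] if o[1][2]<45 else o[1][2]-90; y,sm,k=front(im,c,o[1][0],yw); t=np.radians(yw); n=np.array([np.cos(t),np.sin(t)]);w=np.array([-n[1],n[0]])
        F=np.array(o[1][0])+n*(sm-9)-28*w; print("yaw %.2f seam %.2f"%(y,sm),k,"front",F.round(1),"along %.1f lat %.1f"%(F@[.9969,.0785],F@[-.0785,.9969]),o[1])
E
python3 m.py w9
```

```text
[531.4 -55.9 177.8] 4.68 along 525.4 lat -97.5
yaw 4.55 seam -32.28 26 front [582.9  46.9] along 584.7 lat 1.0 [[622.2, 77.6], [30.0, 21.2], 3.8]
yaw 4.72 seam -32.36 26 front [ 593.8 -135.1] along 581.3 lat -181.3 [[633.1, -104.3], [29.9, 22.4], 4.0]
```

Still 3.4 mm short: the small steps lagged. One more push.

>>> {"fn": "send_rows", "kwargs": {"series": [[[0, 39, 0], [0, 0, 0], 50], [[0, 39, 31], [0, 0, 0], 50], [[0, 0, 45], [0, 0, 0], 50], [[0, 0, 45], [0, 0, 0], 50], [[0, 0, 45], [0, 0, 0], 50], [[20, 0, 0], [0, 0, 0], 50], [[14, 0, 0], [0, 0, 0], 50], [[0, 0, 0], [0, 0, 0], 50]]}}

```text
clock: 15.75
position: [572.6, -133.8, 9.7]
ee_rot: [0.999, 0.039, 0.0, 0.0]
contact_force: [-0.7, -0.0, 0.3]
gripper_width: 49.9
grasp_force: 0.0
```

>>> {"fn": "send_rows", "kwargs": {"series": [[[5, 0, 0], [0, 0, 0], 50], [[5, 0, 0], [0, 0, 0], 50], [[4, 0, 0], [0, 0, 0], 50], [[0, 0, 0], [0, 0, 0], 50], [[0, 0, 0], [0, 0, 0], 50], [[0, 0, 0], [0, 0, 0], 50]]}}

```text
clock: 16.35
position: [584.2, -132.1, 10.7]
ee_rot: [0.999, 0.039, -0.0, 0.0]
contact_force: [-2.8, -1.4, 1.2]
gripper_width: 50.0
grasp_force: 1.3
```

```bash
python3 m.py w10
```

```text
[ 584.2 -132.2   10.7] 4.47 along 572.0 lat -177.6
yaw 4.65 seam -32.29 26 front [ 598.3 -135.7] along 585.8 lat -182.2 [[637.3, -104.6], [29.4, 21.7], 4.4]
```

>>> {"fn": "send_rows", "kwargs": {"series": [[[-20, 0, 0], [0, 0, 0], 50], [[-25, 0, 0], [0, 0, 0], 50], [[0, 0, -45], [0, 0, 0], 50], [[0, 0, -45], [0, 0, 0], 50], [[0, 0, -45], [0, 0, 0], 50], [[0, -40, -30], [0, 0, 0], 50], [[0, -40, 0], [0, 0, 0], 50], [[0, 0, 0], [0, 0, 0], 50]]}}

```text
clock: 17.2
position: [535.1, -52.1, 177.7]
ee_rot: [0.999, 0.041, 0.003, -0.001]
contact_force: [0.8, -0.1, -0.2]
gripper_width: 50.0
grasp_force: 0.0
```

```bash
python3 m.py w11
```

```text
[534.6 -53.5 176.8] 4.69 along 528.8 lat -95.3
yaw 4.60 seam -32.26 26 front [582.9  46.8] along 584.8 lat 0.9 [[622.3, 77.4], [30.0, 21.0], 3.7]
yaw 4.68 seam -32.75 26 front [ 597.3 -135.6] along 584.8 lat -182.0 [[636.3, -103.9], [29.9, 21.4], 5.2]
```

>>> {"fn": "send_rows", "kwargs": {"series": [[[-15, -40, 0], [0, 0, 0], 50], [[-15, -40, 0], [0, 0, 0], 50], [[-15, -40, 0], [0, 0, 0], 50], [[-15, -40, 0], [0, 0, 0], 50], [[-10, -40, 0], [0, 0, 0], 50], [[-10, -40, 0], [0, 0, 0], 50], [[0, -30, 0], [0, 0, 0], 50], [[0, 0, 0], [0, 0, 0], 50]]}}

```text
clock: 18.05
position: [433.4, 210.2, 175.6]
ee_rot: [0.999, 0.041, 0.001, -0.001]
contact_force: [0.9, -0.7, -0.1]
gripper_width: 50.0
grasp_force: 0.0
```

```bash
python3 - <<'E'
from h import *
c,im=look("w12");s=monitor.read_state();print(s["position"],s["ee_rot"])
m=(im.min(2)>200).astype(np.uint8);n,l,st,ce=cv2.connectedComponentsWithStats(m)
for q,p in zip(st[1:],ce[1:]):
    if 40<q[4]<400: print(p.round(1),q[4],fun(p,85,c)[:2].round(1))
E
```

```text
[433.13980557 208.58224575 175.32602863] [ 9.99189588e-01  4.02501180e-02  2.51050680e-04 -1.77910494e-04]
[359.2  43.7] 264 [572.2 155.8]
[554.3  54. ] 241 [620.  -63.3]
[211.7 117. ] 61 [501.6 268.1]
[224.  116.5] 60 [502.5 258.1]
[236.3 116.2] 61 [503.3 248.3]
[248.9 116. ] 62 [504.  238.3]
[261.5 115.8] 60 [504.9 228.4]
[274.1 115.9] 62 [505.6 218.5]
[287.  115.6] 61 [506.7 208.4]
[299.6 115.8] 62 [507.4 198.5]
[115.9 135. ] 43 [484.5 353.5]
[212.4 139.2] 57 [483.7 266.5]
[224.3 138.9] 59 [484.5 256.7]
[236.9 138.7] 60 [485.3 246.6]
[249.1 138.5] 59 [486.2 236.9]
[261.7 138.3] 62 [487.1 226.8]
[274.4 138. ] 59 [488.  216.8]
[287.  138.1] 61 [488.8 206.9]
[299.5 138.1] 58 [489.6 197. ]
[125.  155.5] 44 [466.9 344.2]
[109.9 164.6] 42 [458.3 359.7]
[  5.  214.2] 299 [399.  509.4]
[201.7 289.4] 52 [346.6 273.6]
[353.4 289.2] 44 [358.3 132.9]
```

L is level with C now (584.8 for both, yaws within 0.1°). R's centre is at (495.6, 232.5) with yaw 4.8°. Now I'll tip R the same way.

>>> {"fn": "send_rows", "kwargs": {"series": [[[0, -19, 0], [0, 0, 0], 50], [[0, 0, 45], [0, 0, 0], 50], [[0, 0, 45], [0, 0, 0], 50], [[0, 0, 43], [0, 0, 0], 50], [[12, 0, 0], [0, 0, 0], 50], [[10, 0, 0], [0, 0, 0], 50], [[6, 0, 0], [0, 0, 0], 50], [[0, 0, 0], [0, 0, 0], 50]]}}

```text
clock: 18.9
position: [461.8, 229.3, 44.8]
ee_rot: [0.999, 0.039, 0.002, -0.002]
contact_force: [-0.8, 0.8, -0.6]
gripper_width: 50.1
grasp_force: 0.0
```

```bash
python3 - <<'E'
from h import *
s=monitor.read_state();p=s["position"];print(p,s["ee_rot"],p[:2]@[.9969,.0785],p[:2]@[-.0785,.9969],"want along 479 at contact, lat 193")
E
```

```text
[461.78686732 229.32425936  44.81113101] [ 0.999255    0.03851229  0.00195787 -0.0015571 ] 478.35728239093174 192.36308507617613 want along 479 at contact, lat 193
```

>>> {"fn": "send_rows", "kwargs": {"series": [[[5, 0, 2], [0, 0, 0], 50], [[5, 0, 0], [0, 0, 0], 50], [[5, 0, -1], [0, 0, 0], 50], [[5, 0, -1], [0, 0, 0], 50], [[5, 0, -2], [0, 0, 0], 50], [[5, 0, -2], [0, 0, 0], 50], [[5, 0, -2], [0, 0, 0], 50], [[4, 0, -1], [0, 0, 0], 50]]}}

```text
clock: 19.7
position: [498.9, 231.5, 49.8]
ee_rot: [0.999, 0.039, 0.0, -0.0]
contact_force: [-0.1, -0.5, 0.1]
gripper_width: 50.2
grasp_force: 0.0
```

>>> {"fn": "send_rows", "kwargs": {"series": [[[3, 0, -1], [0, 0, 0], 50], [[3, 0, 0], [0, 0, 0], 50], [[0, 0, 0], [0, 0, 0], 50], [[0, 0, 0], [0, 0, 0], 50], [[0, 0, 0], [0, 0, 0], 50]]}}

```text
clock: 20.2
position: [503.9, 231.7, 50.5]
ee_rot: [0.999, 0.039, -0.0, 0.0]
contact_force: [-0.2, -0.3, -0.1]
gripper_width: 50.2
grasp_force: 0.0
```

```bash
python3 -c "
from h import *
print(dots())"; python3 m.py w13
```

```text
[([216.0, 143.0], 2323), ([201.0, 289.0], 58), ([353.0, 289.0], 53)]
[504.  231.8  50.6] 4.49 along 520.6 lat 191.5
yaw 5.05 seam -32.31 26 front [520.7 236.8] along 537.6 lat 195.2 [[559.6, 268.0], [29.5, 21.9], 4.6]h.py:38: RuntimeWarning: invalid value encountered in divide
  q=np.maximum(0,np.median(p,1)[:,None]-p-5);s=(q*rng).sum(1)/q.sum(1);ok=abs(s-np.median(s))<1.2
Traceback (most recent call last):
  File "m.py", line 7, in <module>
    yw=o[1][2] if o[1][2]<45 else o[1][2]-90; y,sm,k=front(im,c,o[1][0],yw); t=np.radians(yw); n=np.array([np.cos(t),np.sin(t)]);w=np.array([-n[1],n[0]])
                                                     ~~~~~^^^^^^^^^^^^^^^^^
  File "h.py", line 39, in front
    k=np.polyfit(ws[ok],s[ok],1);return yw-np.degrees(np.arctan(k[0])),np.polyval(k,-28),ok.sum()
TypeError: expected non-empty vector for x
```

R tipped cleanly (front at 537.6 along the row normal, yaw 5°). Back off, go down, and push it to 584.8.

>>> {"fn": "send_rows", "kwargs": {"series": [[[-15, -3, 0], [0, 0, 0], 50], [[-15, 0, 0], [0, 0, 0], 50], [[0, 0, 20], [0, 0, 0], 50], [[0, 0, 20], [0, 0, 0], 50], [[10, 0, 0], [0, 0, 0], 50], [[10, 0, 0], [0, 0, 0], 50], [[8, 0, 0], [0, 0, 0], 50], [[6, 0, 0], [0, 0, 0], 50]]}}

```text
clock: 21.1
position: [509.2, 235.5, 11.5]
ee_rot: [0.999, 0.039, 0.0, -0.0]
contact_force: [-3.1, 0.7, 2.7]
gripper_width: 50.1
grasp_force: 1.7
```

>>> {"fn": "send_rows", "kwargs": {"series": [[[6, 0, 0], [0, 0, 0], 50], [[6, 0, 0], [0, 0, 0], 50], [[6, 0, 0], [0, 0, 0], 50], [[6, 0, 0], [0, 0, 0], 50], [[6, 0, 0], [0, 0, 0], 50], [[6, 0, 0], [0, 0, 0], 50], [[0, 0, 0], [0, 0, 0], 50], [[0, 0, 0], [0, 0, 0], 50]]}}

```text
clock: 21.9
position: [545.0, 238.4, 10.6]
ee_rot: [0.999, 0.039, 0.001, -0.001]
contact_force: [0.0, -1.0, 0.9]
gripper_width: 50.0
grasp_force: 0.0
```

```bash
python3 m.py w14 2>&1 | grep -E "^\[|yaw"
```

```text
[544.6 238.4  10.6] 4.49 along 561.7 lat 194.9
yaw 4.53 seam -32.11 26 front [559.  239.5] along 576.1 lat 194.8 [[598.0, 270.4], [29.4, 21.8], 4.2]
```

>>> {"fn": "send_rows", "kwargs": {"series": [[[4, 0, 0], [0, 0, 0], 50], [[4, 0, 0], [0, 0, 0], 50], [[3, 0, 0], [0, 0, 0], 50], [[0, 0, 0], [0, 0, 0], 50], [[0, 0, 0], [0, 0, 0], 50], [[0, 0, 0], [0, 0, 0], 50]]}}

```text
clock: 22.55
position: [555.3, 239.0, 10.6]
ee_rot: [0.999, 0.039, 0.001, -0.0]
contact_force: [-0.2, 1.4, 0.3]
gripper_width: 49.7
grasp_force: 0.1
```

```bash
python3 m.py w15 2>&1 | grep -E "^\[|yaw"
```

```text
[555.2 239.   10.7] 4.49 along 572.3 lat 194.7
yaw 4.64 seam -32.21 26 front [568.9 240. ] along 586.0 lat 194.6 [[607.9, 271.0], [29.4, 21.8], 4.3]
```

Same reading as L had in the close view. Retreat to a height from which C and R are both in view, to check.

>>> {"fn": "send_rows", "kwargs": {"series": [[[-20, 0, 0], [0, 0, 0], 50], [[-25, 0, 0], [0, 0, 0], 50], [[0, 0, -45], [0, 0, 0], 50], [[0, 0, -45], [0, 0, 0], 50], [[0, 0, -45], [0, 0, 0], 50], [[0, 40, -30], [0, 0, 0], 50], [[0, 40, 0], [0, 0, 0], 50], [[0, 0, 0], [0, 0, 0], 50]]}}

```text
clock: 23.4
position: [516.5, 152.9, 177.4]
ee_rot: [0.999, 0.037, 0.002, -0.001]
contact_force: [0.4, 0.9, 0.0]
gripper_width: 50.1
grasp_force: 0.0
```

```bash
python3 m.py w16 2>&1 | grep -E "^\[|yaw"
```

```text
[516.5 154.1 176.7] 4.32 along 527.0 lat 113.1
```

```bash
python3 m.py w17 2>&1 | tail -3; python3 - <<'E'
from h import *
c,im=look("w18")
for o in plates(im,c,lo=180): print(o)
E
```

```text
raise TypeError("expected non-empty vector for x")
TypeError: expected non-empty vector for x
([412.29998779296875, 96.69999694824219], [[413.8, 96.0], [50.4, 17.5], 9.0], [325.0, 295.0])
([430.70001220703125, -38.099998474121094], [[427.0, -42.7], [55.6, 34.6], 66.7], [441.0, 282.0])
([636.0999755859375, -100.9000015258789], [[636.3, -101.1], [30.0, 22.5], 4.3], [520.0, 109.0])
([589.0999755859375, -22.700000762939453], [[588.7, -22.8], [105.7, 9.6], 4.8], [459.0, 139.0])
([607.0999755859375, 270.20001220703125], [[607.2, 270.3], [30.0, 21.3], 3.5], [160.0, 92.0])
([622.0999755859375, 80.69999694824219], [[622.0, 80.7], [30.1, 22.0], 5.0], [367.0, 89.0])
```

```bash
python3 - <<'E'
from h import *
c,im=look("w19")
for nm,pc,yw in (("R",(607.2,270.3),4.5),("C",(622.,80.7),4.5)):
    y,sm,k=front(im,c,pc,yw);t=np.radians(yw);n=np.array([np.cos(t),np.sin(t)]);w=np.array([-n[1],n[0]])
    F=np.array(pc)+n*(sm-9)-28*w;print(nm,y,sm,F,F@[.9969,.0785])
s=get_image("scene");a=cv2.imread("pics/scene0.png");b=s[...,::-1]
cv2.imwrite("pics/final.png",cv2.resize(b[130:330,90:460],(800,432)))
E
```

```text
R 4.44286718247558 -32.61835151203021 [567.90679866 239.12097643] 584.9172842305702
C 4.742693977102661 -32.29585932351896 [583.02829671  49.54627888] 585.1102918812979
```

View pics/final.png

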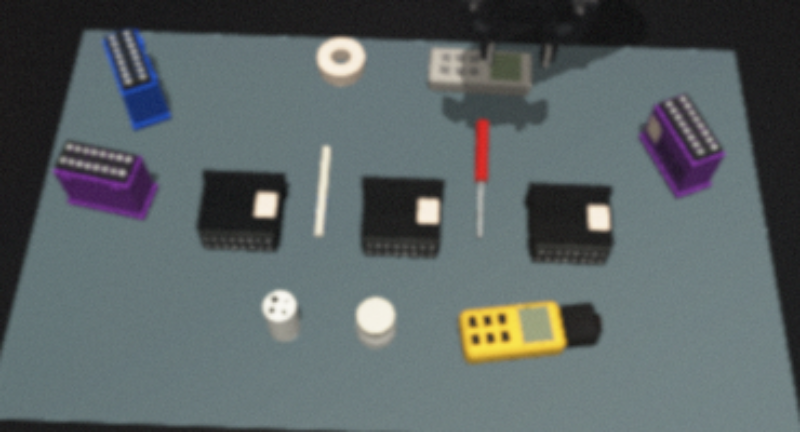

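The final scene view shows the three meters in one row, with plates at (266,204), (428,211) and (598,218), and everything else where it was. The displays agree to within about 0.3 mm and 0.3°, and the arm is clear, so I'm handing in.

```bash
python3 -c "
from bench import job_done
print(job_done())"
```

```text
the job is handed in; nothing more can be done
None
```

Both meters are tipped onto their undersides and pushed level and square with the third (within about 0.3 mm and 0.3° by the wrist camera), and the job is handed in; the two looked identical, so tipping the right-hand one (robot's view, y ≈ -140 mm) first as meter_a was a guess.

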